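Prove the tube reader's stop, then hold its mirror on the check tube

ROBOT

A 7-joint arm with a two-finger parallel gripper is mounted at the origin on a cart in front of the work surface, level with it; the furniture and walls round the work are solid. World frame = base frame: x ahead of the robot, y to its left, z up, the work surface at z = 0. Lengths are in m, angles in rad, forces in N, time in s.
With the tool pointing down it reaches from about 0.4 to 0.85 m from the base axis. Payload 4.5 kg.
Tool frame: the origin (TCP) lies midway between the tips of the shut fingers; the grasp point (between the pads) lies 19 mm behind it; z points along the fingers, y is the direction in which the jaws open and shut (so a half turn about z gives the same grasp; the last joint's range is limited). The gripper opens to 88 mm and grips with 3 to 60 N. Pads are 18 mm wide; open, the fingers measure 123 mm over their backs; the gripper's body (75 mm by 187 mm) begins 45 mm behind the grasp point.
Start: joints at [-1.199, 0.689, -0.195, 1.565, 0.157, 0.902, -0.215], TCP at [0.207, 0.59, 0.239] pointing down, gripper open.
Joint ranges: [-3.01, 3.01], [-0.46, 2.08], [-1.47, 1.51], [0.13, 2.56], [-1, 4.14], [0.04, 2.09], [-2.66, 2.66]. Speed limits (rad/s): [2.57, 2.57, 3.14, 3.14, 3.14, 3.14, 3.14].

INTERFACE

Orientations are given as a unit quaternion [x, y, z, w].
In Python, from plant import get_state, snapshot, finish_job, find_in gives the robot as it stands.
- The arm moves only by the shell command python3 -m creep 'ROWS' [OPENING] [FORCE]. ROWS is JSON, one flat list of numbers, 6 for each row, row after row: the shift along the tool's x, y, z in mm, then the turn, a rotation vector about the tool's x, y, z in degrees. In form: [tx, ty, tz, wx, wy, wz, tx, ty, tz, wx, wy, wz, ...]. A call has 1 to 5 rows; each row shifts and turns the pose as measured when the row begins, along the tool's axes as they then stand; what a row does not reach is not made up. A row lasts 1/12 s, in which the tool goes at most 41.7 mm and 7.16 degrees, less where a joint would pass 70% of its speed; a pose out of reach is approached as far as the arm can. A call is refused whole if a number of a shift passes 41.7 or a number of a turn 7.16, either way. A call with a gripper value outside its range is refused whole. OPENING is the finger opening in mm, from 0 to 88.1, set as the call begins (- or left out, the last holds). The fingers move at their own pace and stop on an object; FORCE is the grip in N (left out, the last holds). Time passes only in rows, so rows that do not move let the fingers close. It gives the time, the measured TCP pose, the force and the opening at its end, in the units of the state.
- get_state(): the state, without advancing time (a new reading comes with each control period).
- snapshot(name): name is "scene" or "side" or "wrist"; returns a dict with "color" (384x512x3 uint8, red, green, blue), "intrinsics" (3x3 intrinsics, pixels), "extrinsics" (4x4, takes a point from world to camera coordinates). Camera axes: x right, y down, z forward; pixel columns grow to the right and rows downward; lengths in m; the calibration is good to about 2 mm. A picture is of the moment at which its call begins. There is no depth.
- finish_job(): hands the job in, once; it reports no verdict.
Trained networks look in the newest picture that a camera, given by its name, has taken for a name from the list of things; names that differ only in an ending like _2 or _b are one class to them, and where a whole thing is asked for, a point or a joint stands for the part that bears it (a point fixed in the world has none). Each returns a list of dicts, best first, with "score" (0 to 1); they miss things now and then, are a little off and sometimes report something else, mostly with a low value. They report only what shows in the picture. A call takes as long as a camera call. They do not tell look-alikes from the thing itself.
- find_in(thing, camera): "xy" ([column, row] in pixels, amid what is visible of it).
The state is a dict: "clock": time; "q": joint angles; "qd": joint speeds; "joint_torque": joint torques, N m; "tool_pos": TCP position; "eef_rot": TCP orientation; "contact_force": force on the tool from outside, world axes, zero at the start; "moment": the same for the moment, N m; "opening": opening from 0.0 (shut) to 1.0 (fully open).
Only numpy, scipy, OpenCV 4.12 (cv2) and the standard library are available. Lean on these libraries where they do the work, as an engineer would, in place of code of your own. Each camera call takes 0.05 s, during which the arm holds its last target.

TASK

Do the start-up check of the tube reader: push its red stop button fully down so that it latches, then twist it clockwise so that it springs back up. Then turn the reader's spring-loaded mirror by the knob on top until the camera sees the orange-capped check tube in it, that is, until the red aiming line falls in line with the middle of that tube, and finish while still gripping the knob and holding the mirror steady there. Leave the tubes standing in their nests and do not disturb the other things on the bench.

Things in the scene. Friction and masses are not known exactly. Their poses are not given: they have to be found in the camera images.
- reader: Tube reader, fixed on the bench: dark board 300 x 375 x 12 mm with camera, mirror, yellow stop box and an arc of 4 white nests (30 mm high) holding the tubes. Origin: on the bench, under the mirror axis; z up. In its frame, from the origin: camera at 110 degrees (anticlockwise from +x); nests at 60, 35, 10, -15 degrees, 150 mm out; stop button at x -35, y -130 mm.
- stop (a joint): Travel of the red stop button, m: 0 up, 0.010 fully down. The spring takes 4 N at first, about 12 N near the bottom. Near the bottom (by 0.009) a latch catches: let go, it springs back only to about 0.0045 and stays there. It comes up again only when its head is twisted, at the latest when the twisted head is let go.
- stop_twist (a joint): Twist of the stop button's head, rad, growing clockwise seen from above: 0 at rest, end stop at 0.8; a light spring (0.01 to 0.04 N m) turns it back. The latch lets go beyond about 0.45.
- stop_top (a point): Top centre of the red mushroom head, round, 40 mm across, 20 mm high; moves with it. Up: 34 mm above the flat top of the yellow box (68 x 68 mm, top 62 mm above the bench), so 96 mm above the bench; latched: about 92 mm. Grip the head by its rim from above.
- mirror (a joint): Angle of the mirror, rad: 0 parked, end stop 1.2, growing anticlockwise seen from above. A spring (0.012 N m parked, 0.05 N m at 1.1) turns it back to 0 when let go. The nests need about 0.39 (the one at -15 degrees), 0.61, 0.83 and 1.05 (the one at 60 degrees).
- knob_grip (a point): Centre of the black bar knob on top of the mirror, on the mirror axis, 134 mm above the bench; turns with the mirror. Bar 46 mm long, 12 mm thick, 22 mm high (123 to 145 mm above the bench). Own x axis: mirror normal, across the 12 mm thickness (the way to grip it); own y axis: along the bar.
- camera_lens (a point): Front of the camera's lens, 84 mm above the bench, 106 mm from the mirror axis; it looks level at the mirror.
- aim (a point): Where the camera looks via the mirror, shown by a red upright line 4 mm wide on the curved white strip (36 mm high, 124 mm round the mirror axis, in front of the nests); point 40 mm above the bench. Own x axis: level, outward from the mirror axis along the folded line of sight; y level across it. Goes round the mirror axis in the mirror's direction, by twice its angle.
- check_tube: Check tube: screw-cap tube with an ORANGE cap, 34 mm across, 114 mm high, wall 29 mm across, standing loose in one of the four nests. Origin: centre of its underside (16 mm above the bench); z up.
- blue_tube_a: One of three like tubes with a BLUE cap in the other nests, same size and origin; to be left standing.
- blue_tube_b: One of three like tubes with a BLUE cap in the other nests, same size and origin; to be left standing.
- blue_tube_c: One of three like tubes with a BLUE cap in the other nests, same size and origin; to be left standing.
- red_pot: Bystander: white sample pot with red lid, 29 mm across, 46 mm high; origin under its centre. Leave alone.
- black_stopper: Bystander: black rubber stopper, 29 mm across, 30 mm high; origin under its centre. Leave alone.
- yellow_pot: Bystander: white sample pot with yellow lid, 29 mm across, 46 mm high; origin under its centre. Leave alone.
Not all that is in view belongs to the job. What is shaped like the blue_tube_a but purple is not meant.

How it is judged:
On the way, in this order (a step that is already met when the one before it is completed fails the run):
1. The stop button is pushed fully down so that it latches: held at the bottom, or staying down untouched ((value of joint stop above 0.009 m or (value of joint stop above 0.003 m and contact force between each of the fingers, the arm and stop below 0.2 N))), for 0.2 s.
2. The stop button has been twisted free and is up again (value of joint stop below 0.0015 m), for 0.2 s.
3. The aiming line is in line with the orange-capped tube, the knob in the fingers (y of check_tube in the frame of aim between -0.008 and 0.008 m and contact force between the fingers and mirror above 0.5 N), for 0.5 s.
At the end, for the whole second after the job is handed in: Fingers on the knob (over 0.5 N) hold the mirror still (under 0.05 rad/s) with the folded line of sight, marked by the red line, within 8 mm of the orange-capped tube's axis; stop button up (within 1.5 mm); all four tubes upright in their nests (within 0.12 rad, 12 mm) (all of step 3 and velocity of joint mirror between -0.05 and 0.05 rad/s and value of joint stop below 0.0015 m and angle between each of check_tube, blue_tube_a, blue_tube_b, blue_tube_c's own z axis and vertical below 0.12 rad and distance of each of check_tube, blue_tube_a, blue_tube_b, blue_tube_c from where it was at the start of the episode below 0.012 m); the arm keeps its last pose, push and grip.
It fails at once if A tube is tipped or lifted out of its nest (angle between any of check_tube, blue_tube_a, blue_tube_b, blue_tube_c's own z axis and vertical above 0.35 rad or distance of any of check_tube, blue_tube_a, blue_tube_b, blue_tube_c from where it was at the start of the episode above 0.025 m).
It fails at once if A pot or the stopper on the bench is knocked away (distance of any of red_pot, black_stopper, yellow_pot from where it was at the start of the episode above 0.03 m).
It also fails if it takes over 54 s, if anything falls off the work surface, if the arm or the gripper's body presses on something with over 40 N, if the wrist force passes 120 N, or if a joint passes its speed limit or range.

## Working session

There is one attempt and no reset: what is moved stays moved. The work goes in short steps, Python scripts to look and compute and a shell command to move; the robot and the scene stay as the last step left them, time stands still between calls to the robot, and variables do not carry over. Pictures are saved under pics/ and viewed, and the job is handed in when it is done.

```bash
ls; mkdir -p pics; python3 - <<'E'
from plant import *
import cv2
s=get_state();print(s['clock'],s['tool_pos'],s['eef_rot'],s['opening'],s['contact_force'])
for c in ['scene','side','wrist']:
    r=snapshot(c);cv2.imwrite(f'pics/{c}0.png',r['color'][:,:,::-1])
    print(c,r['intrinsics'].tolist(),r['extrinsics'].round(4).tolist())
    for t in ['stop_top','knob_grip','check_tube','camera_lens','aim','reader','stop','mirror','blue_tube_a']:
        print(t,[(round(d['score'],2),[round(v) for v in d['xy']]) for d in find_in(t,c)][:5])
E
```

```text
pics
0.0 [0.20697379 0.58906131 0.23791227] [ 1.68047427e-01  9.85778478e-01 -9.21059135e-04 -8.06800307e-05] 0.9978306938641317 [-0.20847374  0.48847243  0.24785459]
scene [[433.5640546628202, 0.0, 266.6531355944234], [0.0, 433.5640546628202, 192.60810202103607], [0.0, 0.0, 1.0]] [[0.7397, -0.6727, -0.0166, -0.4362], [-0.4779, -0.5078, -0.7168, 0.3561], [0.4738, 0.5381, -0.6971, 1.198], [0.0, 0.0, 0.0, 1.0]]
stop_top [(0.41, [265, 242])]
knob_grip [(0.73, [255, 210])]
check_tube [(0.7, [289, 188])]
camera_lens [(0.64, [262, 224]), (0.33, [270, 179])]
aim [(0.62, [272, 179])]
reader [(0.91, [264, 226])]
stop [(0.71, [268, 243]), (0.62, [267, 242])]
mirror [(0.94, [257, 209]), (0.67, [331, 298])]
blue_tube_a [(0.79, [257, 177]), (0.78, [222, 165]), (0.74, [270, 178]), (0.56, [300, 201]), (0.54, [204, 169])]
side [[356.9131841100993, 0.0, 255.41564289745799], [0.0, 356.9131841100993, 197.48942048769538], [0.0, 0.0, 1.0]] [[-0.8399, -0.5425, -0.0141, 0.5049], [-0.1922, 0.3216, -0.9272, 0.2001], [0.5075, -0.7761, -0.3744, 1.1039], [0.0, 0.0, 0.0, 1.0]]
stop_top [(0.64, [271, 225])]
knob_grip []
check_tube [(0.67, [238, 203])]
camera_lens [(0.89, [274, 222])]
aim [(0.26, [197, 266])]
reader [(0.95, [271, 224])]
stop [(0.38, [304, 192])]
mirror []
blue_tube_a [(0.62, [239, 204]), (0.56, [216, 218])]
wrist [[336.1605936006864, 0.0, 254.47333661784342], [0.0, 336.1605936006864, 193.96902793902518], [0.0, 0.0, 1.0]] [[0.3318, 0.9433, 0.0006, -0.6255], [0.9029, -0.3178, 0.2896, -0.0399], [0.2734, -0.0956, -0.9572, 0.3889], [0.0, 0.0, 0.0, 1.0]]
stop_top []
knob_grip []
check_tube []
camera_lens []
aim []
reader []
stop []
mirror []
blue_tube_a []
```

View pics/scene0.png

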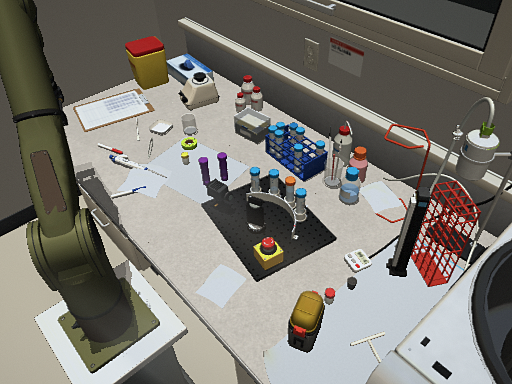

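View pics/side0.png

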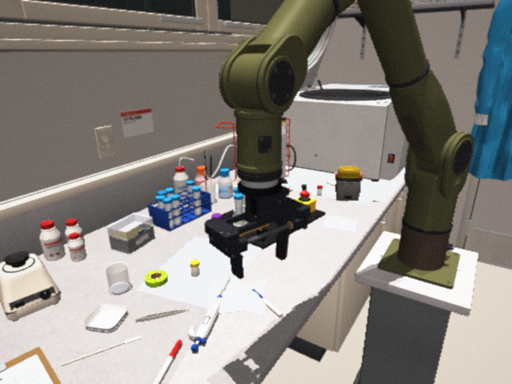

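```bash
python3 - <<'E'
import cv2
a=cv2.imread('pics/scene0.png')[120:330,170:390];cv2.imwrite('pics/scene0c.png',cv2.resize(a,None,fx=2.8,fy=2.8,interpolation=3))
a=cv2.imread('pics/side0.png')[130:310,150:390];cv2.imwrite('pics/side0c.png',cv2.resize(a,None,fx=3,fy=3,interpolation=3))
E
```

```text
(no output)
```

View pics/scene0c.png

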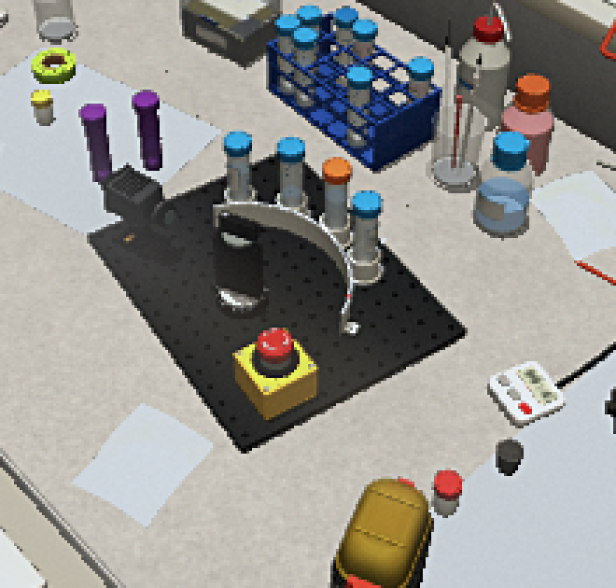

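View pics/side0c.png

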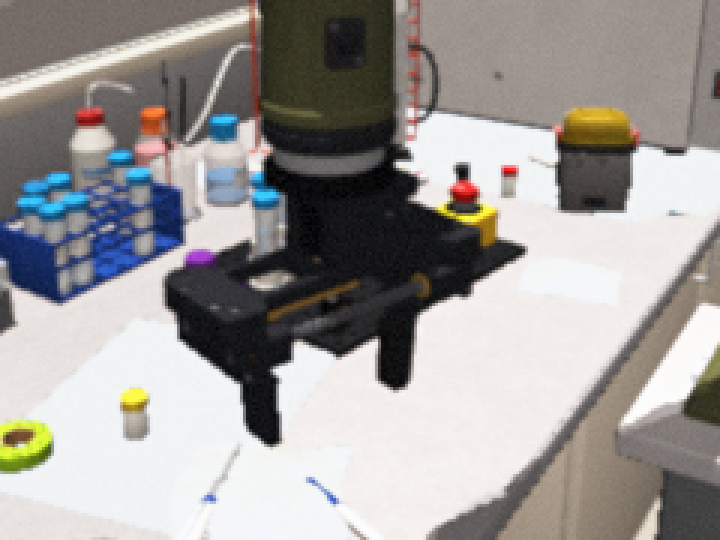

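```bash
cat > h.py <<'E'
import numpy as np
from plant import *
from scipy.optimize import least_squares
def proj(r,P):
    P=np.atleast_2d(P);c=P@r['extrinsics'][:3,:3].T+r['extrinsics'][:3,3]
    u=c@r['intrinsics'].T;return u[:,:2]/u[:,2:]
def ray(r,uv,z):
    E=r['extrinsics'];R=E[:3,:3];t=E[:3,3];C=-R.T@t
    d=R.T@np.linalg.inv(r['intrinsics'])@np.array([uv[0],uv[1],1.]);return C+d*(z-C[2])/d[2]
def toworld(p,P):
    c,s=np.cos(p[2]),np.sin(p[2]);P=np.atleast_2d(P)
    return np.c_[p[0]+c*P[:,0]-s*P[:,1],p[1]+s*P[:,0]+c*P[:,1],P[:,2]]
E
python3 - <<'E'
from h import *
r=snapshot('scene')
L=[]
px=[(237,140),(291,147),(337,167),(368,201),(273,337)]
for a in (60,35,10,-15):
    a=np.radians(a);L.append((.15*np.cos(a),.15*np.sin(a),.128))
L.append((-.035,-.130,.094));L=np.array(L)
px=np.array(px)/2.8+[170,120]
W=np.array([ray(r,p,l[2]) for p,l in zip(px,L)]);print(W.round(3))
f=lambda p:(proj(r,toworld(p,L))-px).ravel()
best=min((least_squares(f,[.6,0,y]) for y in np.arange(-3,3.1,1)),key=lambda s:s.cost)
print(best.x,best.fun.reshape(-1,2).round(1))
p=best.x
print('knob px',(proj(r,toworld(p,[0,0,.145]))-[170,120])*2.8, 'cam',toworld(p,[-.036,.1,.084]))
for c in [(244,452),(466,330),(90,238)]: 
    w=ray(r,np.array(c)/2.8+[170,120],.012);print(w.round(3))
    d=w[:2]-p[:2];print((np.cos(p[2])*d[0]+np.sin(p[2])*d[1]).round(3),(-np.sin(p[2])*d[0]+np.cos(p[2])*d[1]).round(3))
for nm,c,z in [('red',(447,490),.03),('blk',(510,457),.02),('yel',(42,107),.03),('purp1',(95,115),.12),('purp2',(147,100),.12),('lampTop',(390,505),.1)]: print(nm,ray(r,np.array(c)/2.8+[170,120],z).round(3))
E
```

```text
[[ 0.618  0.088  0.128]
 [ 0.656  0.034  0.128]
 [ 0.671 -0.028  0.128]
 [ 0.657 -0.093  0.128]
 [ 0.464 -0.144  0.094]]
[ 0.52127549 -0.02553851 -0.19011218] [[ 0.3 -0.2]
 [ 0.1 -0.5]
 [-0.1 -0. ]
 [-0.5 -0.1]
 [ 0.1  0.7]]
knob px [[237.96441131 217.91047434]] cam [[0.50482101 0.07946268 0.084     ]]
[ 0.382 -0.187  0.012]
-0.106 -0.185
[ 0.676 -0.236  0.012]
0.192 -0.178
[0.45  0.177 0.012]
-0.109 0.185
red [ 0.493 -0.369  0.03 ]
blk [ 0.575 -0.383  0.02 ]
yel [0.541 0.408 0.03 ]
purp1 [0.527 0.251 0.12 ]
purp2 [0.592 0.229 0.12 ]
lampTop [ 0.405 -0.37   0.1  ]
```

```bash
cat > st.py <<'E'
from h import *
from scipy.spatial.transform import Rotation as Ro
s=get_state();R=Ro.from_quat(s['eef_rot']).as_matrix()
print('t',round(float(s['clock']),2),'pos',np.round(s['tool_pos'],4),'yaw_y',round(float(np.degrees(np.arctan2(R[1,1],R[0,1]))),1),'z',R[:,2].round(3),'F',np.round(s['contact_force'],1),'M',np.round(s['moment'],2),'op',round(88.1*float(s['opening']),1))
print('q',np.round(s['q'],2))
import sys
if len(sys.argv)>3:
    t=np.array([float(v) for v in sys.argv[1:4]]);print('tool delta mm',(1000*R.T@(t-s['tool_pos'])).round(1))
    # tilt error as rotvec in tool axes
if True:
    z=R.T@np.array([0,0,-1.]);print('tilt fix deg (tool)',np.degrees(np.cross([0,0,1],z)).round(2))
E
python3 -m creep '[-31,-25,-3,0,0,0,-31,-25,-3,0,0,0,-31,-25,-3,0,0,0,-31,-25,-3,0,0,0,-31,-25,0,0,0,0]' 
python3 -m creep '[-31,-25,0,0,0,0,-31,-25,0,0,0,0,-31,-25,0,0,0,0,-31,-25,0,0,0,0,-31,-25,0,0,0,0]' 
python3 st.py .464 -.144 .25
```

```text
clock: 1.97
tool_pos: [0.3068, 0.4258, 0.2493]
eef_rot: [0.159, 0.987, 0.005, -0.003]
contact_force: [1.1, 0.3, -0.3]
opening: 0.998
clock: 2.38
tool_pos: [0.4192, 0.2508, 0.2483]
eef_rot: [0.157, 0.988, 0.006, -0.002]
contact_force: [-0.5, 0.2, 0.3]
opening: 1.0
t 2.38 pos [0.4192 0.2508 0.2483] yaw_y 71.9 z [-0.002  0.013 -1.   ] F [-0.5  0.2  0.3] M [ 0.01 -0.07  0.05] op 88.1
q [-0.45  0.5  -0.26  1.96  0.18  0.7   0.43]
tool delta mm [-165.2 -361.2   -7. ]
tilt fix deg (tool) [ 0.67 -0.36  0.  ]
```

```bash

python3 -m creep '[-16,-36,0,0,0,0,-16,-36,0,0,0,0,-16,-36,0,0,0,0,-16,-36,0,0,0,0,-16,-36,0,0,0,0]' 0 20 
python3 -m creep '[-16,-36,0,0,0,0,-16,-36,0,0,0,0,-16,-36,0,0,0,0,-16,-36,0,0,0,0,-16,-36,0,0,0,0]' 
python3 -m creep '[0,0,0,0,0,7,0,0,0,0,0,7,0,0,0,0,0,7,0,0,0,0,0,7,0,0,0,0,0,7]' 
python3 -m creep '[0,0,0,0,0,7,0,0,0,0,0,7,0,0,0,0,0,7,0,0,0,0,0,7,0,0,0,0,0,7]' 
python3 st.py .464 -.144 .14
python3 - <<'E'
from h import *
import cv2
for c in ['scene','side','wrist']:
    r=snapshot(c);a=r['color'][:,:,::-1]
    if c=='scene': a=cv2.resize(a[120:330,170:390],None,fx=2.8,fy=2.8,interpolation=3)
    cv2.imwrite(f'pics/{c}1.png',a)
    print(c,proj(r,[[.464,-.144,.096],[.5213,-.0255,.145]]).round(1).tolist(),[d['xy'] for d in find_in('stop_top',c)])
E
```

```text
clock: 2.8
tool_pos: [0.4449, 0.0466, 0.2463]
eef_rot: [0.159, 0.987, 0.009, 0.002]
contact_force: [1.3, -1.0, -0.6]
opening: 0.645
clock: 3.22
tool_pos: [0.4647, -0.1598, 0.2445]
eef_rot: [0.159, 0.987, 0.009, 0.004]
contact_force: [1.2, -0.2, 0.5]
opening: 0.271
clock: 3.63
tool_pos: [0.4633, -0.1781, 0.2443]
eef_rot: [0.456, 0.89, 0.007, 0.003]
contact_force: [-0.4, 0.6, -0.2]
opening: 0.004
clock: 4.05
tool_pos: [0.4639, -0.1788, 0.2451]
eef_rot: [0.707, 0.707, 0.009, 0.002]
contact_force: [-0.5, -0.6, -0.6]
opening: 0.002
t 4.05 pos [ 0.4639 -0.1788  0.2451] yaw_y -0.1 z [ 0.015  0.009 -1.   ] F [-0.5 -0.6 -0.6] M [-0.08  0.09 -0.02] op 0.2
q [ 0.24  0.51  0.07  1.95 -0.08  0.67  0.36]
tool delta mm [ 33.8  -1.5 105.4]
tilt fix deg (tool) [ 0.86 -0.54  0.  ]
scene [[267.5, 239.8], [255.0, 197.8]] [[264.9, 240.2]]
side [[303.8, 191.3], [276.5, 186.1]] [[305.0, 192.1]]
wrist [[251.6, 142.0], [342.9, -33.3]] [[252.4, 143.4]]
```

View pics/wrist1.png

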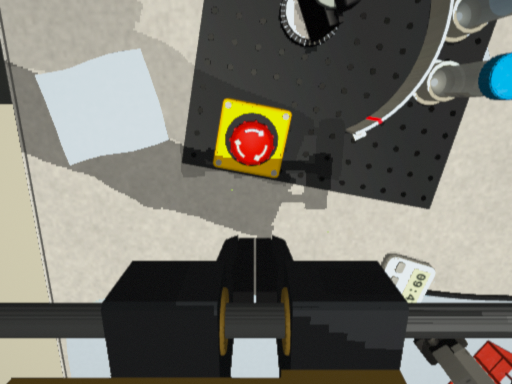

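View pics/scene1.png

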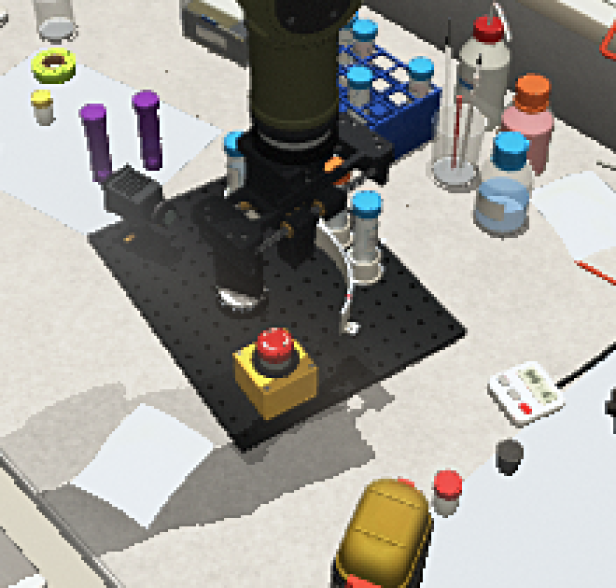

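```bash

python3 -m creep '[34,-1,0,0.9,-0.5,0,0,0,40,0,0,0,0,0,40,0,0,0,0,0,20,0,0,0,0,0,0,0,0,0]' 
python3 st.py .464 -.144 .1
```

```text
clock: 4.77
tool_pos: [0.4682, -0.1436, 0.145]
eef_rot: [0.701, 0.714, 0.004, 0.004]
contact_force: [-0.1, -0.1, -0.3]
opening: 0.006
t 4.77 pos [ 0.4682 -0.1436  0.145 ] yaw_y 1.1 z [ 0.012 -0.    -1.   ] F [-0.1 -0.1 -0.3] M [-0.09  0.16 -0.06] op 0.5
q [ 0.17  0.67  0.05  2.07 -0.09  0.39  0.31]
tool delta mm [-0.3 -4.7 45. ]
tilt fix deg (tool) [ 0.66  0.02 -0.  ]
```

```bash

python3 -m creep '[0,-4,20,0.6,0,0,0,0,18,0,0,0,0,0,6,0,0,0,0,0,4,0,0,0,0,0,0,0,0,0]' 
python3 st.py .464 -.144 .085
```

```text
clock: 5.18
tool_pos: [0.4666, -0.1447, 0.0981]
eef_rot: [0.699, 0.715, 0.002, 0.001]
contact_force: [0.1, -0.6, 0.5]
opening: 0.003
t 5.18 pos [ 0.4666 -0.1447  0.0981] yaw_y 1.3 z [ 0.004  0.001 -1.   ] F [ 0.1 -0.6  0.5] M [-0.05  0.08 -0.01] op 0.3
q [ 0.19  0.76  0.03  2.1  -0.09  0.28  0.32]
tool delta mm [ 0.7 -2.6 13.1]
tilt fix deg (tool) [ 0.26 -0.03  0.  ]
```

```bash

python3 -m creep '[0,-2.5,0,0,0,0,0,0,4,0,0,0,0,0,4,0,0,0,0,0,4,0,0,0,0,0,4,0,0,0]' 
python3 st.py .464 -.144 .085
```

```text
clock: 5.6
tool_pos: [0.4653, -0.1455, 0.0868]
eef_rot: [0.699, 0.715, 0.003, 0.004]
contact_force: [-1.4, 0.9, 8.4]
opening: 0.008
t 5.6 pos [ 0.4653 -0.1455  0.0868] yaw_y 1.3 z [ 0.011 -0.001 -1.   ] F [-1.4  0.9  8.4] M [ 0.11  0.45 -0.04] op 0.7
q [ 0.19  0.78  0.03  2.11 -0.09  0.24  0.32]
tool delta mm [ 1.5 -1.3  1.8]
tilt fix deg (tool) [ 0.6   0.05 -0.  ]
```

```bash

python3 -m creep '[0,0,3,0,0,0,0,0,4,0,0,0,0,0,5,0,0,0]' 
python3 -m creep '[0,0,5,0,0,0,0,0,5,0,0,0,0,0,5,0,0,0]' 
python3 st.py .464 -.144 .085
```

```text
clock: 5.85
tool_pos: [0.4657, -0.1457, 0.0851]
eef_rot: [0.699, 0.715, 0.006, 0.007]
contact_force: [-10.2, 7.0, 74.5]
opening: 0.007
clock: 6.1
tool_pos: [0.4656, -0.1457, 0.0854]
eef_rot: [0.7, 0.714, 0.009, 0.011]
contact_force: [-8.7, 4.0, 54.7]
opening: 0.003
t 6.1 pos [ 0.4656 -0.1457  0.0854] yaw_y 1.2 z [ 0.027 -0.003 -1.   ] F [-8.7  4.  54.7] M [ 0.67  1.87 -0.01] op 0.3
q [ 0.2   0.78  0.02  2.13 -0.09  0.21  0.32]
tool delta mm [ 1.7 -1.6  0.4]
tilt fix deg (tool) [ 1.57  0.2  -0.  ]
```

```bash

python3 -m creep '[0,0,-5,0,0,0,0,0,-20,1.2,0,0,0,0,-25,0.4,0,0,0,0,0,0,0,0,0,0,0,0,0,0]' 88 20
python3 -m creep '[0,0,0,0,0,0,0,0,0,0,0,0,0,0,0,0,0,0]' 
python3 st.py .464 -.144 .07
python3 - <<'E'
from h import *
import cv2
for c in ['scene','wrist']:
    r=snapshot(c);a=r['color'][:,:,::-1]
    if c=='scene': a=cv2.resize(a[160:310,190:370],None,fx=4,fy=4,interpolation=3)
    cv2.imwrite(f'pics/{c}2.png',a)
    print(c,proj(r,[[.464,-.144,.096],[.464,-.144,.092]]).round(1).tolist(),[d['xy'] for d in find_in('stop_top',c)])
E
```

```text
clock: 6.52
tool_pos: [0.4679, -0.1457, 0.1437]
eef_rot: [0.7, 0.714, 0.002, 0.006]
contact_force: [0.5, 0.6, -0.5]
opening: 0.357
clock: 6.77
tool_pos: [0.4677, -0.1457, 0.1429]
eef_rot: [0.7, 0.715, 0.002, 0.006]
contact_force: [0.3, -0.2, -0.2]
opening: 0.585
t 6.77 pos [ 0.4677 -0.1457  0.1429] yaw_y 1.2 z [ 0.012 -0.006 -1.   ] F [ 0.3 -0.2 -0.2] M [-0.09  0.09  0.03] op 51.6
q [ 0.17  0.68  0.05  2.08 -0.08  0.38  0.31]
tool delta mm [ 2.2 -4.5 72.9]
tilt fix deg (tool) [ 0.68  0.33 -0.  ]
scene [[267.5, 239.8], [267.5, 240.7]] [[267.2, 243.5]]
wrist [[246.8, 217.2], [246.8, 214.9]] [[246.0, 208.6]]
```

View pics/scene2.png

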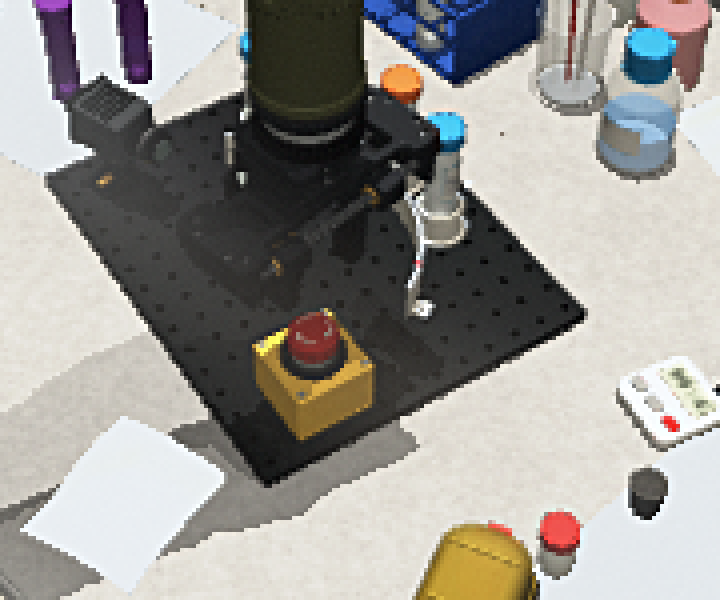

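View pics/wrist2.png

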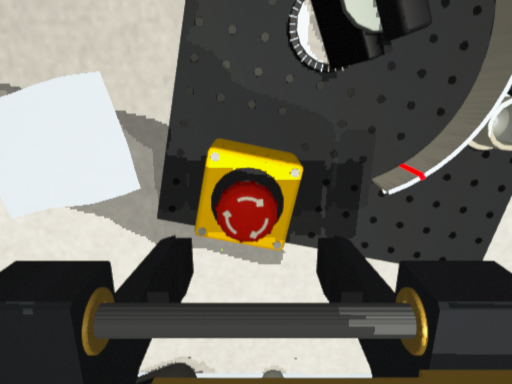

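```bash

python3 -m creep '[2,-4,0,0.6,0.3,0,0,0,0,0,0,0,0,0,0,0,0,0,0,0,0,0,0,0,0,0,0,0,0,0]' 88 20
python3 -m creep '[0,0,20,0,0,0,0,0,20,0,0,0,0,0,15,0,0,0,0,0,8,0,0,0,0,0,0,0,0,0]' 
python3 st.py .464 -.144 .07
```

```text
clock: 7.38
tool_pos: [0.4626, -0.1435, 0.142]
eef_rot: [0.7, 0.714, -0.0, -0.001]
contact_force: [0.6, -0.4, 1.0]
opening: 0.998
clock: 7.8
tool_pos: [0.4649, -0.1441, 0.078]
eef_rot: [0.7, 0.714, 0.001, 0.002]
contact_force: [1.0, 0.3, 0.1]
opening: 0.999
t 7.8 pos [ 0.4649 -0.1441  0.078 ] yaw_y 1.2 z [ 0.004 -0.001 -1.   ] F [1.  0.3 0.1] M [-0.02  0.06  0.05] op 88.1
q [ 0.19  0.8   0.03  2.11 -0.09  0.23  0.32]
tool delta mm [ 0.1 -0.9  8. ]
tilt fix deg (tool) [ 0.22  0.05 -0.  ]
```

```bash

python3 -m creep '[0,-1,8,0.2,0,0,0,0,0,0,0,0,0,0,0,0,0,0]' 
python3 -m creep '[0,0,0,0,0,0,0,0,0,0,0,0,0,0,0,0,0,0,0,0,0,0,0,0,0,0,0,0,0,0]' 30 12
python3 -m creep '[0,0,0,0,0,0,0,0,0,0,0,0,0,0,0,0,0,0]' 
python3 st.py .464 -.144 .07
```

```text
clock: 8.05
tool_pos: [0.4643, -0.1443, 0.07]
eef_rot: [0.7, 0.714, -0.0, 0.001]
contact_force: [0.3, 0.1, 0.1]
opening: 0.996
clock: 8.47
tool_pos: [0.4656, -0.1446, 0.072]
eef_rot: [0.7, 0.714, 0.001, 0.002]
contact_force: [-0.6, -0.0, -0.7]
opening: 0.647
clock: 8.72
tool_pos: [0.4633, -0.1447, 0.0722]
eef_rot: [0.7, 0.714, -0.001, 0.001]
contact_force: [-2.8, -0.2, 1.5]
opening: 0.438
t 8.72 pos [ 0.4633 -0.1447  0.0722] yaw_y 1.2 z [ 0.    -0.002 -1.   ] F [-2.8 -0.2  1.5] M [-0.07  0.64 -0.04] op 38.6
q [ 0.19  0.81  0.03  2.11 -0.09  0.22  0.32]
tool delta mm [0.7 0.7 2.2]
tilt fix deg (tool) [ 0.01  0.1  -0.  ]
```

```bash

python3 -m creep '[0,0,0,0,0,0,0,0,0,0,0,7,0,0,0,0,0,7,0,0,0,0,0,7,0,0,0,0,0,7]' 
python3 st.py .464 -.144 .07
python3 -m creep '[0,0,0,0,0,7,0,0,0,0,0,4,0,0,0,0,0,0,0,0,0,0,0,0]'
python3 st.py .464 -.144 .07
```

```text
clock: 9.13
tool_pos: [0.464, -0.1448, 0.0732]
eef_rot: [0.855, 0.518, 0.001, 0.001]
contact_force: [-1.8, -0.3, 5.2]
opening: 0.437
t 9.13 pos [ 0.464  -0.1448  0.0732] yaw_y -27.6 z [ 0.003 -0.001 -1.   ] F [-1.8 -0.3  5.2] M [-0.06  0.51  0.05] op 38.5
q [ 0.15  0.81  0.1   2.12 -0.33  0.22  0.05]
tool delta mm [ 0.7 -0.4  3.2]
tilt fix deg (tool) [ 0.19 -0.    0.  ]
clock: 9.47
tool_pos: [0.4643, -0.145, 0.0745]
eef_rot: [0.903, 0.43, 0.002, 0.002]
contact_force: [-1.4, -0.0, 5.0]
opening: 0.44
t 9.47 pos [ 0.4643 -0.145   0.0745] yaw_y -39.1 z [ 0.005 -0.002 -1.   ] F [-1.4 -0.   5. ] M [-0.04  0.49  0.01] op 38.8
q [ 0.13  0.81  0.13  2.12 -0.42  0.23 -0.05]
tool delta mm [ 0.6 -0.9  4.5]
tilt fix deg (tool) [ 0.28 -0.06  0.  ]
```

```bash

python3 -m creep '[0,0,-3,0,0,0,0,0,-1,0,0,0,0,0,0,0,0,0]' 
python3 st.py .464 -.144 .07
python3 -m creep '[0,0,0,0,0,0,0,0,0,0,0,0,0,0,0,0,0,0,0,0,0,0,0,0,0,0,0,0,0,0]' 88 12
python3 -m creep '[0,0,0,0,0,0,0,0,0,0,0,0,0,0,0,0,0,0]'
python3 -m creep '[0,0,-30,0,0,0,0,0,-40,0,0,0,0,0,-40,0,0,0]'
python3 st.py .5213 -.0255 .2
python3 - <<'E'
from h import *
import cv2
for c in ['scene','wrist']:
    r=snapshot(c);a=r['color'][:,:,::-1]
    if c=='scene': a=cv2.resize(a[160:310,190:370],None,fx=4,fy=4,interpolation=3)
    cv2.imwrite(f'pics/{c}3.png',a)
    print(c,proj(r,[[.464,-.144,.096],[.464,-.144,.092]]).round(1).tolist(),[d['xy'] for d in find_in('stop_top',c)])
E
```

```text
clock: 9.72
tool_pos: [0.4642, -0.145, 0.0772]
eef_rot: [0.902, 0.432, 0.001, 0.002]
contact_force: [-0.7, -1.2, 1.9]
opening: 0.439
t 9.72 pos [ 0.4642 -0.145   0.0772] yaw_y -38.7 z [ 0.003 -0.002 -1.   ] F [-0.7 -1.2  1.9] M [-0.15  0.3   0.07] op 38.7
q [ 0.13  0.81  0.13  2.12 -0.42  0.24 -0.05]
tool delta mm [ 0.6 -0.8  7.2]
tilt fix deg (tool) [ 0.24 -0.01  0.  ]
clock: 10.13
tool_pos: [0.4662, -0.1451, 0.078]
eef_rot: [0.901, 0.433, 0.003, 0.003]
contact_force: [0.0, 0.1, 0.2]
opening: 0.793
clock: 10.38
tool_pos: [0.4667, -0.1451, 0.0784]
eef_rot: [0.901, 0.433, 0.003, 0.003]
contact_force: [-0.4, -0.3, 0.1]
opening: 0.992
clock: 10.63
tool_pos: [0.4613, -0.1433, 0.1846]
eef_rot: [0.901, 0.433, -0.003, -0.003]
contact_force: [1.2, 0.4, -0.1]
opening: 0.995
t 10.63 pos [ 0.4613 -0.1433  0.1846] yaw_y -38.6 z [-0.008  0.002 -1.   ] F [ 1.2  0.4 -0.1] M [-0.04  0.01 -0.02] op 87.7
q [ 0.02  0.62  0.3   2.05 -0.34  0.53 -0.11]
tool delta mm [129.4 -26.9 -15.6]
tilt fix deg (tool) [-0.45  0.19  0.  ]
scene [[267.5, 239.8], [267.5, 240.7]] [[267.0, 242.4]]
wrist [[251.1, 198.6], [251.1, 197.0]] [[251.3, 196.5]]
```

View pics/scene3.png

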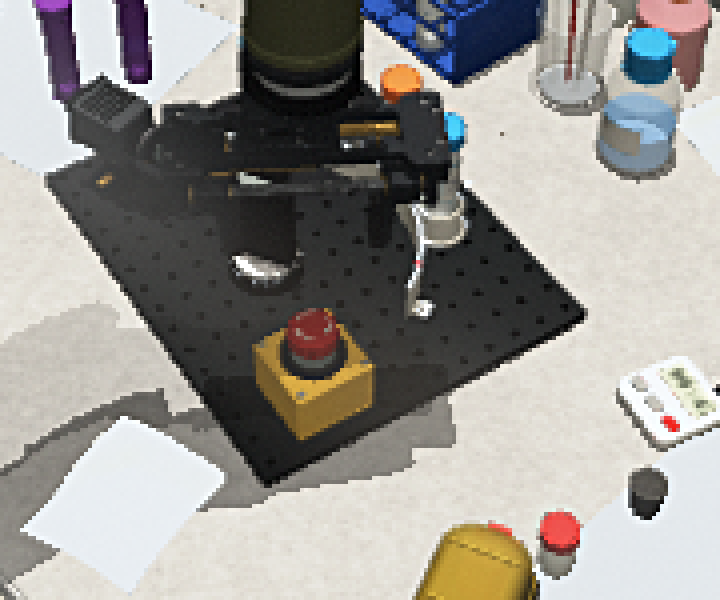

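View pics/wrist3.png

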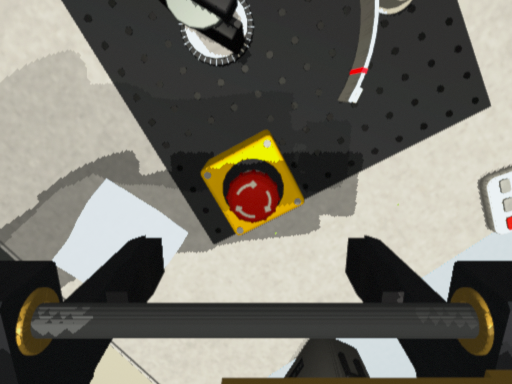

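```bash
python3 - <<'E'
import cv2,numpy as np
# native crops: scene1: x offset 170,y120 scale2.8 ; scene2/3 offset 190,160 scale 4
s0=cv2.imread('pics/scene0.png')[225:275,245:295]
o=[cv2.resize(s0,(400,400),interpolation=3)[:, :260]]
for n in '23':
    a=cv2.imread(f'pics/scene{n}.png');a=cv2.resize(a,(180,150),interpolation=cv2.INTER_AREA)
    o.append(cv2.resize(a[65:115,55:105],(400,400),interpolation=3)[:, :260])
cv2.imwrite('pics/cmp.png',np.hstack(o))
E
```

```text
(no output)
```

View pics/cmp.png

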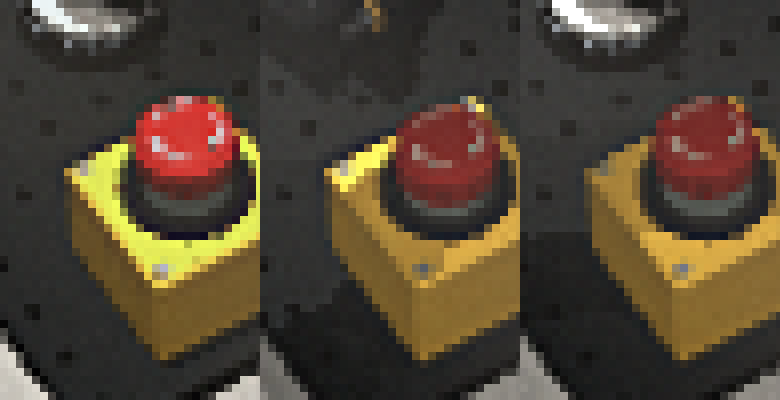

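```bash

python3 -m creep '[0,0,-25,0,0,0,33,-7,0,0,0,0,33,-7,0,0,0,0,33,-7,0,0,0,0,20,-4,0,0,0,0]' 
python3 -m creep '[0,0,0,0,0,-7,0,0,0,0,0,-7,0,0,0,0,0,-7,0,0,0,0,0,-7,0,0,0,0,0,-7]' 
python3 -m creep '[0,0,0,0,0,-7,0,0,0,0,0,-7,0,0,0,0,0,0]' 
python3 st.py .5213 -.0255 .2
python3 - <<'E'
from h import *
import cv2
for c in ['scene','wrist']:
    r=snapshot(c);a=r['color'][:,:,::-1]
    if c=='scene': a=cv2.resize(a[120:300,190:370],None,fx=3.3,fy=3.3,interpolation=3)
    cv2.imwrite(f'pics/{c}4.png',a)
    print(c,proj(r,[[.5213,-.0255,.145]]).round(1).tolist(),[d['xy'] for d in find_in('knob_grip',c)],[d['xy'] for d in find_in('mirror',c)])
E
```

```text
clock: 11.25
tool_pos: [0.5136, -0.0367, 0.2047]
eef_rot: [0.904, 0.427, -0.007, -0.004]
contact_force: [0.4, -0.7, 0.1]
opening: 0.999
clock: 11.67
tool_pos: [0.5113, -0.026, 0.1949]
eef_rot: [0.728, 0.686, -0.01, -0.012]
contact_force: [-1.2, -0.5, -0.9]
opening: 0.998
clock: 11.92
tool_pos: [0.5076, -0.0249, 0.1895]
eef_rot: [0.635, 0.772, -0.011, -0.019]
contact_force: [0.0, -0.4, 0.6]
opening: 0.999
t 11.92 pos [ 0.5076 -0.0249  0.1895] yaw_y 11.1 z [-0.042  0.007 -0.999] F [ 0.  -0.4  0.6] M [-0.1  -0.03 -0.01] op 88.0
q [-0.09  0.63  0.09  1.94 -0.1   0.62  0.26]
tool delta mm [ -3.   12.9 -11. ]
tilt fix deg (tool) [-2.31 -0.85  0.  ]
scene [[255.0, 197.8]] [[254.0, 212.3]] [[255.7, 208.5]]
wrist [[277.3, 226.5]] [[272.4, 208.8], [469.0, 66.8]] [[277.0, 208.5]]
```

View pics/wrist4.png

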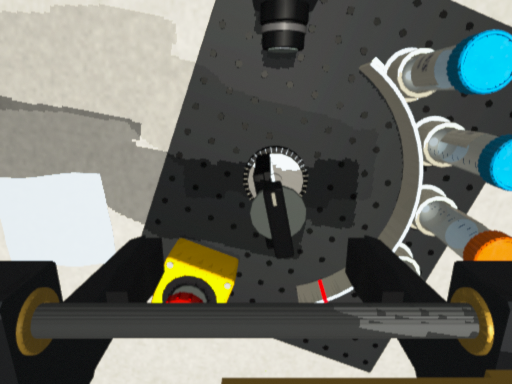

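```bash
python3 - <<'E'
import cv2
a=cv2.imread('pics/wrist4.png')[130:280,200:350];a=cv2.convertScaleAbs(a,alpha=2.0,beta=15);cv2.imwrite('pics/w4c.png',cv2.resize(a,None,fx=4,fy=4,interpolation=3))
from h import *
r=snapshot('wrist')
print(ray(r,(277,213),.123),ray(r,(272,185),.145),ray(r,(286,250),.145))
a=np.radians(90+14.1)
P=np.array([.5213,-.0255,.145]);u=np.array([np.cos(a),np.sin(a),0])*.023
print((proj(r,[P+u,P-u,P,P-[0,0,.022]])-[200,130])*4)
E
```

```text
[ 0.52229659 -0.02466865  0.123     ] [ 0.51365166 -0.00076448  0.145     ] [ 0.53060163 -0.03999731  0.145     ]
[[298.25483318 238.22391225]
 [310.36779182 520.09407115]
 [304.49731286 383.48724472]
 [301.17739838 335.45887465]]
```

View pics/w4c.png

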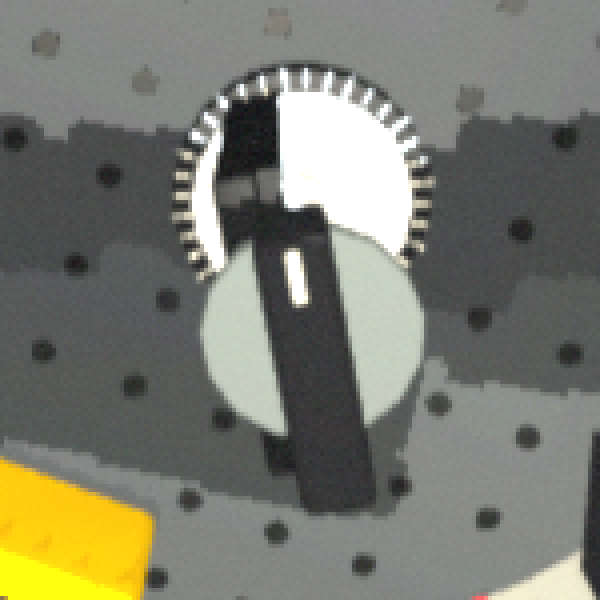

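```bash
python3 - <<'E'
from h import *
r=snapshot('wrist')
A=ray(r,(200+292/4,130+240/4),.145);B=ray(r,(200+338/4,130+508/4),.145)
d=A-B;print(A,B,(A+B)/2,np.linalg.norm(d),'bar az',np.degrees(np.arctan2(d[1],d[0])))
E
python3 st.py .5215 -.025 .16
```

```text
[ 0.51494007 -0.00364627  0.145     ] [ 0.53082739 -0.04490341  0.145     ] [ 0.52288373 -0.02427484  0.145     ] 0.044210392843872334 bar az 111.06072385103637
t 12.32 pos [ 0.5089 -0.0251  0.1912] yaw_y 10.9 z [-0.039  0.005 -0.999] F [0.6 0.2 0.3] M [-0.08  0.   -0.02] op 87.9
q [-0.09  0.63  0.09  1.93 -0.1   0.62  0.26]
tool delta mm [-2.7 13.5 30.7]
tilt fix deg (tool) [-2.13 -0.73  0.  ]
```

```bash
python3 - <<'E'
from h import *
r=snapshot('wrist')
for uv,z in (((320,281),.048),((326,303),.048)):
    w=ray(r,uv,z);d=w[:2]-[.522,-.025];print(w.round(3),np.hypot(*d).round(3),np.degrees(np.arctan2(d[1],d[0])).round(1))
E
python3 -m creep '[-3,14,0,-2.1,-0.7,0,0,0,0,0,0,-3,0,0,0,0,0,-4]'
python3 st.py .522 -.025 .16
```

```text
[ 0.585 -0.109  0.048] 0.105 -53.4
[ 0.596 -0.132  0.048] 0.13 -55.2
clock: 12.62
tool_pos: [0.5239, -0.0252, 0.1909]
eef_rot: [0.588, 0.809, 0.0, 0.001]
contact_force: [0.6, -0.4, -0.8]
opening: 0.999
t 12.62 pos [ 0.5239 -0.0252  0.1909] yaw_y 17.9 z [ 0.002 -0.    -1.   ] F [ 0.6 -0.4 -0.8] M [-0.11  0.1   0.02] op 88.0
q [-0.08  0.63  0.06  1.93 -0.06  0.59  0.34]
tool delta mm [ 0.8 -1.8 30.9]
tilt fix deg (tool) [ 0.09  0.06 -0.  ]
```

```bash

python3 -m creep '[1,-2,20,0,0,-3,0,0,20,0,0,0,0,0,18,0,0,0,0,0,6,0,0,0,0,0,0,0,0,0]'
python3 st.py .5225 -.025 .127
```

```text
clock: 13.03
tool_pos: [0.5247, -0.0245, 0.1268]
eef_rot: [0.565, 0.825, 0.002, 0.004]
contact_force: [0.2, -0.1, 0.5]
opening: 0.994
t 13.03 pos [ 0.5247 -0.0245  0.1268] yaw_y 21.2 z [ 0.009 -0.    -1.   ] F [ 0.2 -0.1  0.5] M [-0.    0.01  0.02] op 87.6
q [-0.06  0.73  0.03  1.98 -0.05  0.42  0.38]
tool delta mm [ 0.3 -2.2 -0.3]
tilt fix deg (tool) [ 0.47  0.2  -0.  ]
```

```bash

python3 -m creep '[0,-2,0,0.4,0.2,0,0,0,0,0,0,0,0,0,0,0,0,0,0,0,0,0,0,0,0,0,0,0,0,0]' 5 15
python3 -m creep '[0,0,0,0,0,0,0,0,0,0,0,0,0,0,0,0,0,0,0,0,0,0,0,0,0,0,0,0,0,0]'
python3 -m creep '[0,0,0,0,0,0,0,0,0,0,0,0]'
python3 st.py .5225 -.025 .127
```

```text
clock: 13.45
tool_pos: [0.5244, -0.0254, 0.1296]
eef_rot: [0.565, 0.825, 0.001, 0.002]
contact_force: [0.3, 1.0, -0.6]
opening: 0.642
clock: 13.87
tool_pos: [0.5252, -0.0254, 0.131]
eef_rot: [0.566, 0.825, 0.002, 0.003]
contact_force: [-0.0, -0.7, 0.2]
opening: 0.264
clock: 14.03
tool_pos: [0.5221, -0.0266, 0.1307]
eef_rot: [0.566, 0.825, -0.0, 0.001]
contact_force: [-1.8, -0.1, 3.3]
opening: 0.132
t 14.03 pos [ 0.5221 -0.0266  0.1307] yaw_y 21.1 z [ 0.001 -0.001 -1.   ] F [-1.8 -0.1  3.3] M [-0.02  0.6   0.07] op 11.7
q [-0.06  0.73  0.03  1.98 -0.05  0.44  0.38]
tool delta mm [1.3 1.  3.7]
tilt fix deg (tool) [ 0.01  0.09 -0.  ]
```

```bash

python3 -m creep '[0,0,0,0,0,-6,0,0,0,0,0,-6,0,0,0,0,0,-6,0,0,0,0,0,-6,0,0,0,0,0,0]'
python3 st.py .5225 -.025 .127
python3 - <<'E'
from h import *
import cv2
for c in ['scene','wrist']:
    r=snapshot(c);a=r['color'][:,:,::-1]
    if c=='scene': a=cv2.resize(a[130:270,220:360],None,fx=4.2,fy=4.2,interpolation=3)
    cv2.imwrite(f'pics/{c}5.png',a)
E
```

```text
clock: 14.45
tool_pos: [0.5227, -0.0261, 0.1307]
eef_rot: [0.373, 0.928, -0.0, 0.001]
contact_force: [-0.1, -0.4, 0.9]
opening: 0.136
t 14.45 pos [ 0.5227 -0.0261  0.1307] yaw_y 46.2 z [ 0.002 -0.001 -1.   ] F [-0.1 -0.4  0.9] M [-0.08  0.18 -0.04] op 12.0
q [ 0.01  0.72 -0.08  1.97  0.12  0.45  0.64]
tool delta mm [0.9 0.6 3.7]
tilt fix deg (tool) [ 0.04  0.15 -0.  ]
```

View pics/wrist5.png

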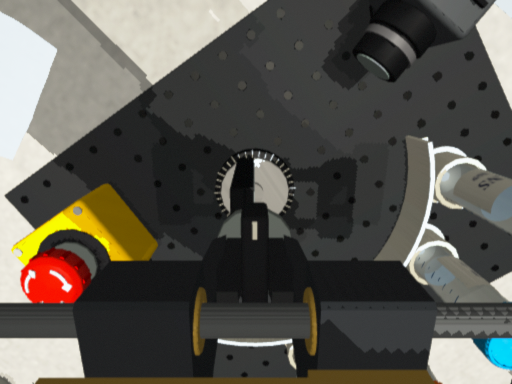

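View pics/scene5.png

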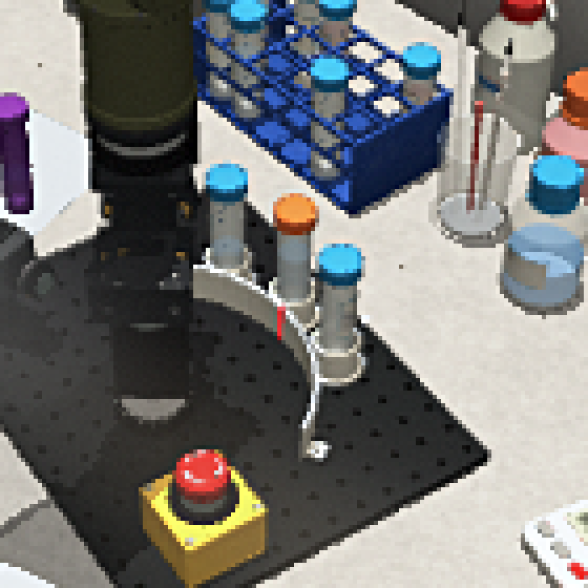

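```bash
cat > line.py <<'E'
from h import *
import cv2
r=snapshot('scene');a=r['color'].astype(int)
m=(a[:,:,0]-np.maximum(a[:,:,1],a[:,:,2])>45);m[:195]=0;m[217:]=0;m[:,:265]=0;m[:,305:]=0
ys,xs=np.nonzero(m);w=(a[:,:,0]-a[:,:,1])[ys,xs];print('n',len(xs),xs.min(),xs.max(),ys.min(),ys.max())
uv=((xs*w).sum()/w.sum(),(ys*w).sum()/w.sum())
o=a[:,:,0]-a[:,:,2];mo=(o>90)&(a[:,:,1]<170);mo[:165]=0;mo[195:]=0;mo[:,:278]=0;mo[:,302:]=0
yo,xo=np.nonzero(mo);print('orange',xo.mean(),yo.mean(),len(xo))
p=np.array([.52128,-.02554,-.19011])
for nm,q,z in (('line',uv,.04),('cap',(xo.mean(),yo.mean()),.1225)):
    P=ray(r,q,z);d=P[:2]-p[:2];print(nm,np.round(q,1),P.round(4),'r',np.hypot(*d).round(4),'az',np.degrees(np.arctan2(d[1],d[0])).round(2))
print('model az orange',10+np.degrees(p[2]))
for az in (-15,10,35):
  b=np.radians(az); print(az,proj(r,toworld(p,[[.124*np.cos(b),.124*np.sin(b),z] for z in (.022,.04,.058)])).round(1).tolist())
E
python3 line.py
```

```text
n 16 286 288 203 210
orange 289.8493150684931 180.3013698630137 73
line [286.6 206.2] [ 0.6388 -0.0459  0.04  ] r 0.1192 az -9.84
cap [289.8 180.3] [ 0.6722 -0.025   0.1225] r 0.1509 az 0.2
model az orange -0.892500643232081
-15 [[292.3, 216.2], [292.4, 212.5], [292.6, 208.7]]
10 [[284.1, 206.1], [284.2, 202.4], [284.2, 198.6]]
35 [[271.3, 199.7], [271.2, 196.0], [271.2, 192.2]]
```

```bash

python3 -m creep '[0,0,0,0,0,-2,0,0,0,0,0,-2,0,0,0,0,0,0,0,0,0,0,0,0]'
python3 st.py .5225 -.025 .127;python3 line.py
python3 - <<'E'
from h import *
import cv2
r=snapshot('scene');a=r['color'][:,:,::-1]
a=cv2.resize(a[165:225,260:320],None,fx=9,fy=9,interpolation=3)
cv2.imwrite('pics/scene6.png',a)
E
```

```text
clock: 14.93
tool_pos: [0.5228, -0.026, 0.1307]
eef_rot: [0.342, 0.94, -0.001, 0.001]
contact_force: [-0.4, 1.0, 0.2]
opening: 0.135
t 14.93 pos [ 0.5228 -0.026   0.1307] yaw_y 50.0 z [ 0.002 -0.002 -1.   ] F [-0.4  1.   0.2] M [-0.01  0.06  0.01] op 11.9
q [ 0.02  0.72 -0.09  1.97  0.15  0.45  0.68]
tool delta mm [0.9 0.6 3.7]
tilt fix deg (tool) [-0.01  0.19  0.  ]
n 11 283 284 200 208
orange 289.72972972972974 180.35135135135135 74
line [283.1 203.5] [ 0.6389 -0.0288  0.04  ] r 0.1176 az -1.6
cap [289.7 180.4] [ 0.6717 -0.0249  0.1225] r 0.1504 az 0.24
model az orange -0.892500643232081
-15 [[292.3, 216.2], [292.4, 212.5], [292.6, 208.7]]
10 [[284.1, 206.1], [284.2, 202.4], [284.2, 198.6]]
35 [[271.3, 199.7], [271.2, 196.0], [271.2, 192.2]]
```

View pics/scene6.png

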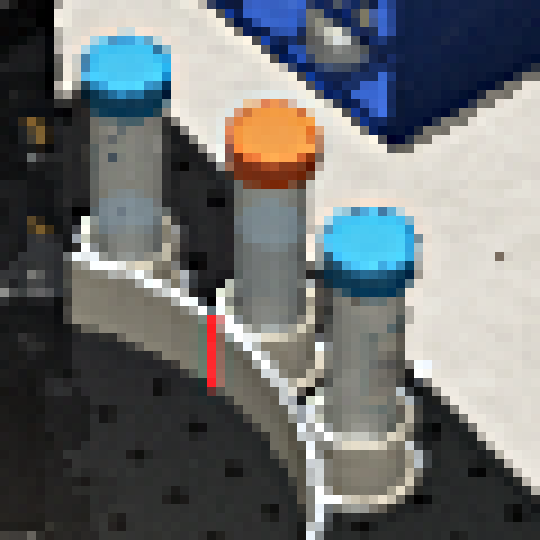

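```bash
python3 - <<'E'
from h import *
import cv2
# caps: whole-cap colour centroids in pixel-centre coords, from initial picture
a=cv2.imread('pics/scene0.png').astype(int)[:,:,::-1]
R,G,B=a[...,0],a[...,1],a[...,2]
r=snapshot('scene');b=r['color'].astype(int)
def cen(m,c,h=9):
    ys,xs=np.nonzero(m);k=(abs(xs-c[0])<h)&(abs(ys-c[1])<h);return xs[k].mean(),ys[k].mean(),k.sum()
blue=(B-R>70)&(B>100)
C=[cen(blue,(255,171)),cen(blue,(274,174)),cen((R-B>80)&(R>130),(290,181)),cen(blue,(301,192))]
print(np.round(C,1).tolist())
px=np.array(C)[:,:2]
zc=.1225
def f(p,res=True):
    L=[(.15*np.cos(t),.15*np.sin(t),p[3]) for t in np.radians([60,35,10,-15])]
    return np.r_[(proj(r,toworld(p,L))-px).ravel(),(p[3]-.1225)/.002]
s=least_squares(f,[.521,-.025,-.19,.1225]);p=s.x;print(p,s.fun.round(2))
# line
m=(b[:,:,0]-np.maximum(b[:,:,1],b[:,:,2])>30);m[:195]=0;m[217:]=0;m[:,:265]=0;m[:,305:]=0
ys,xs=np.nonzero(m);w=(b[:,:,0]-b[:,:,1])[ys,xs];u=(xs*w).sum()/w.sum();v=(ys*w).sum()/w.sum();print('line',u,v,ys.min(),ys.max())
for z in (.03,.035,.04):
  for rr in (.122,.124):
    g=lambda az:proj(r,toworld(p,[rr*np.cos(az),rr*np.sin(az),z]))[0]
    q=least_squares(lambda t:[g(t[0])[0]-u],[.17]);print(z,rr,'az reader',np.degrees(q.x),'row resid',g(q.x[0])[1]-v)
E
```

```text
[[254.4, 169.8, 54.0], [273.5, 171.9, 56.0], [289.8, 179.4, 59.0], [300.7, 191.4, 63.0]]
[ 0.52513303 -0.02126127 -0.17809871  0.1225335 ] [ 0.1   0.08  0.03  0.08 -0.02 -0.   -0.1  -0.13  0.02]
line 283.1473235433444 203.59308384651823 200 208
0.03 0.122 az reader [10.42758296] row resid -0.42134486143203276
0.03 0.124 az reader [11.37419705] row resid -1.020539159775666
0.035 0.122 az reader [10.46112041] row resid -1.4649440064304713
0.035 0.124 az reader [11.40664487] row resid -2.063743900085086
0.04 0.122 az reader [10.49463762] row resid -2.513439935407149
0.04 0.124 az reader [11.43907436] row resid -3.1118392904069765
```

```bash

python3 -m creep '[0,0,0,0,0,0.6,0,0,0,0,0,0,0,0,0,0,0,0,0,0,0,0,0,0]'
python3 st.py .5225 -.025 .127;python3 line.py|head -4
python3 -m creep '[0,0,0,0,0,0,0,0,0,0,0,0,0,0,0,0,0,0,0,0,0,0,0,0,0,0,0,0,0,0]'
python3 st.py .5225 -.025 .127;python3 line.py|head -4
python3 - <<'E'
from h import *
import cv2
r=snapshot('side');cv2.imwrite('pics/side7.png',cv2.resize(r['color'][120:270,160:360,::-1],None,fx=3.5,fy=3.5,interpolation=3))
r=snapshot('scene');cv2.imwrite('pics/scene7.png',cv2.resize(r['color'][160:280,220:320,::-1],None,fx=5,fy=5,interpolation=3))
E
```

```text
clock: 15.42
tool_pos: [0.5228, -0.026, 0.1307]
eef_rot: [0.348, 0.937, -0.001, 0.002]
contact_force: [-0.2, -1.2, 0.8]
opening: 0.138
t 15.42 pos [ 0.5228 -0.026   0.1307] yaw_y 49.3 z [ 0.002 -0.002 -1.   ] F [-0.2 -1.2  0.8] M [-0.03  0.12 -0.01] op 12.2
q [ 0.02  0.72 -0.09  1.97  0.14  0.45  0.68]
tool delta mm [0.9 0.6 3.7]
tilt fix deg (tool) [-0.01  0.19  0.  ]
n 16 283 284 200 208
orange 289.7027027027027 180.3783783783784 74
line [283.7 204. ] [ 0.6391 -0.0319  0.04  ] r 0.118 az -3.07
cap [289.7 180.4] [ 0.6716 -0.025   0.1225] r 0.1503 az 0.22
clock: 15.88
tool_pos: [0.5228, -0.026, 0.1307]
eef_rot: [0.348, 0.937, -0.001, 0.002]
contact_force: [-0.1, 1.1, 1.5]
opening: 0.133
t 15.88 pos [ 0.5228 -0.026   0.1307] yaw_y 49.3 z [ 0.002 -0.002 -1.   ] F [-0.1  1.1  1.5] M [-0.04  0.07 -0.03] op 11.7
q [ 0.02  0.72 -0.09  1.97  0.14  0.45  0.68]
tool delta mm [0.9 0.6 3.7]
tilt fix deg (tool) [-0.01  0.19  0.  ]
n 15 283 284 200 208
orange 289.7671232876712 180.35616438356163 73
line [283.8 204. ] [ 0.639  -0.0321  0.04  ] r 0.1179 az -3.21
cap [289.8 180.4] [ 0.6718 -0.025   0.1225] r 0.1505 az 0.2
```

View pics/side7.png

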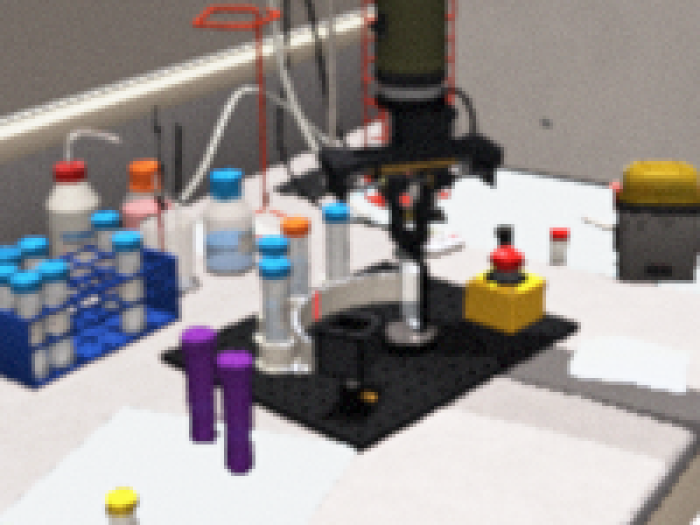

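View pics/scene7.png

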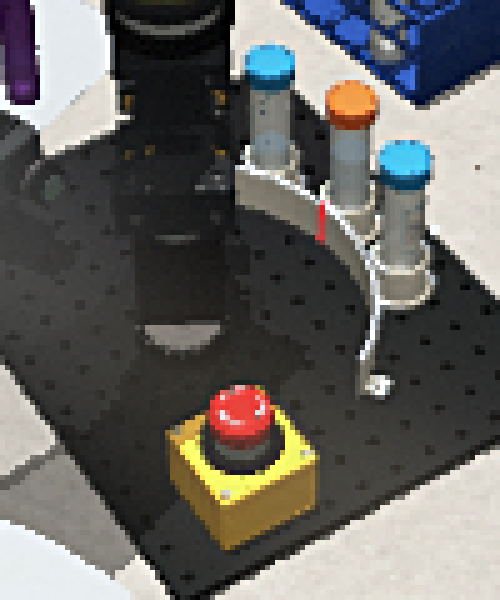

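```bash
python3 - <<'E'
from h import *
import cv2
S=snapshot('scene');D=snapshot('side');d=D['color'].astype(int)
m=(d[:,:,0]-np.maximum(d[:,:,1],d[:,:,2])>35);m[:200]=0;m[213:]=0;m[:,:244]=0;m[:,256:]=0
ys,xs=np.nonzero(m);w=(d[:,:,0]-d[:,:,1])[ys,xs];print(list(zip(xs,ys)));us=(xs*w).sum()/w.sum()
b=S['color'].astype(int)
m=(b[:,:,0]-np.maximum(b[:,:,1],b[:,:,2])>30);m[:195]=0;m[217:]=0;m[:,:265]=0;m[:,305:]=0
y2,x2=np.nonzero(m);w=(b[:,:,0]-b[:,:,1])[y2,x2];u=(x2*w).sum()/w.sum()
o=(d[:,:,0]-d[:,:,2]>80)&(d[:,:,1]<190);o[:180]=0;o[192:]=0;o[:,:238]=0;o[:,:]=o;o[:,252:]=0
yo,xo=np.nonzero(o);print('side cap',xo.mean(),yo.mean(),len(xo))
Q={}
for nm,a_,b_,z in (('line',u,us,.035),('line45',u,us,.045),('cap',289.75,xo.mean(),.1225)):
    s=least_squares(lambda t:[proj(S,[*t,z])[0,0]-a_,proj(D,[*t,z])[0,0]-b_],[.64,-.03]);Q[nm]=s.x
    print(nm,a_,b_,s.x.round(4),'rows',proj(S,[*s.x,z])[0,1],proj(D,[*s.x,z])[0,1])
for p in ([.5213,-.0255],[.5251,-.0213],[.523,-.025]):
    for k,v in Q.items():
        e=v-p;print(p,k,np.hypot(*e).round(4),np.degrees(np.arctan2(e[1],e[0])).round(2))
E
```

```text
[(np.int64(250), np.int64(203)), (np.int64(249), np.int64(204)), (np.int64(250), np.int64(204)), (np.int64(251), np.int64(204)), (np.int64(249), np.int64(205)), (np.int64(250), np.int64(205)), (np.int64(251), np.int64(205)), (np.int64(249), np.int64(206)), (np.int64(250), np.int64(206)), (np.int64(251), np.int64(206)), (np.int64(249), np.int64(207)), (np.int64(250), np.int64(207)), (np.int64(251), np.int64(207)), (np.int64(249), np.int64(208)), (np.int64(250), np.int64(208)), (np.int64(251), np.int64(208)), (np.int64(249), np.int64(209)), (np.int64(250), np.int64(209)), (np.int64(251), np.int64(209)), (np.int64(249), np.int64(210)), (np.int64(250), np.int64(210)), (np.int64(251), np.int64(210)), (np.int64(250), np.int64(211))]
side cap 243.76190476190476 184.02380952380952 42
line 283.75068794716566 249.95906113537117 [ 0.644  -0.0269] rows 203.5200618058119 206.23992457693655
line45 283.75068794716566 249.95906113537117 [ 0.6438 -0.0269] rows 201.47730220903637 203.96201259715707
cap 289.75 243.76190476190476 [ 0.6709 -0.0258] rows 180.607402852188 184.7356166582663
[0.5213, -0.0255] line 0.1228 -0.64
[0.5213, -0.0255] line45 0.1226 -0.66
[0.5213, -0.0255] cap 0.1496 -0.13
[0.5251, -0.0213] line 0.1191 -2.68
[0.5251, -0.0213] line45 0.1189 -2.71
[0.5251, -0.0213] cap 0.1459 -1.79
[0.523, -0.025] line 0.1211 -0.88
[0.523, -0.025] line45 0.1209 -0.91
[0.523, -0.025] cap 0.1479 -0.33
```

```bash
python3 - <<'E'
from plant import *
print(get_state()['opening'],finish_job(),get_state()['clock'])
E
```

```text
the job is handed in; nothing more can be done
the job is handed in; nothing more can be done
```

The start-up check is done and handed in at about 16 s of the 54 s allowed. No verdict is reported.

- **Stop button:** I pushed the red button to its bottom with the fingers shut, and the wrist force reached 55–75 N. The picture afterwards showed it latched lower. I then gripped the rim and twisted it about 40° clockwise. It sprang back, and its picture matches the start picture again.
- **Mirror:** I gripped the knob bar and turned the mirror about 28° anticlockwise onto the orange-capped tube, the third nest at 10°. It was still gripped at 12 mm opening with the grip set to 15 N, and the pose held steady over the last readings.
- **Last checks:** Using the scene and side cameras together, the red line and the orange cap agree to within about 0.5°, or 1–2 mm at the tube. All four tubes are standing in their nests, and I saw no bench item moved.
- **What disagreed:**
  - Using the scene camera alone with an assumed line height, the line came out about 3° short. Adjusting that height brings it in line with the two-camera result, which I trusted.
  - The parked knob measured about 7° further round than the stated geometry implied, so I aimed by the red line and not by the angle.

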